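# Clear the offcuts from the layout board

## Robot

A 6-joint arm with a two-finger parallel gripper is mounted at the origin on the work surface. World frame = base frame: x ahead of the robot, y to its left, z up, the work surface at z = 0. Lengths are in mm, angles in rad, forces in N, time in s.
With the tool pointing down it reaches from about 300 to 775 mm from the base axis. Payload 14.6 kg.
Tool frame: the origin (TCP) lies midway between the tips of the shut fingers; the grasp point (between the pads) lies behind it (manip.grip_depth is the z of the grasp point in the tool frame, in mm); z points along the fingers, y is the line along which they close (so a half turn about z gives the same grasp; the last joint's range is limited). The gripper opens to 94 mm and grips with 3 to 60 N. Pads are 16 mm wide; open, the fingers measure 119 mm over their backs; the gripper's body (75 mm by 177 mm) begins 78 mm behind the grasp point.
Start: joints at [-1.286, 0.3, 1.521, -0, 1.321, -0.067], TCP at [189.516, -516.307, 205.446] pointing down, gripper open.
Joint ranges: [-3.03, 3.03], [-0.79, 2.21], [0.23, 2.52], [-1.04, 4.18], [0, 3.07], [-2.55, 2.55]. Speed limits (rad/s): [2.22, 2.22, 2.57, 3.14, 3.14, 3.14].

## Interface

Orientations are given as [roll, pitch, yaw] about the fixed x, y, z axes, in that order (R = Rz(yaw) Ry(pitch) Rx(roll)).
In Python, from cell import manip, eyes gives the robot as it stands (manip), with the cameras (eyes).
- The arm moves only by the shell command python3 nudge.py 'ROWS' [OPENING] [FORCE]. ROWS is a JSON list of rows, 1 to 5 of them, each of 6 numbers: dx, dy, dz in mm, then a rotation vector rx, ry, rz in rad; each row is the pose to reach, as a shift and turn from the pose commanded when the command began, along the tool's axes at that moment; what a row does not reach only later rows make up. A row lasts 1/10 s, in which the tool goes at most 50 mm and 0.15 rad, less where a joint would pass 70% of its speed; a pose out of reach is approached as far as the arm can. OPENING is the finger opening in mm, set as the command begins (- or left out keeps the last). The fingers move at their own pace and stop on an object; FORCE is the grip in N (left out, the last holds). Time passes only in rows, so rows that do not move let the fingers close. It prints the time, the measured TCP pose, the force, the opening and the grip force at its end.
- manip.read_state(): the state, without advancing time (a new reading comes with each control period).
- eyes.camera(name): name is "scene" or "top" or "wrist"; returns (picture, depth): 400x640x3 uint8, red, green, blue; 400x640 float32, mm along the optical axis (not along the pixel's ray), 0 where there is no reading.
- eyes.camera_info(name): a dict with "K" (3x3 intrinsics, pixels), "rvec" (rotation vector, rad) and "tvec" (3), from world to camera coordinates, as OpenCV has them; the wrist camera has in their place "mount" (4x4, takes a point from camera to tool coordinates, whose origin is the TCP and whose axes are the flange's). Camera axes: x right, y down, z forward; pixel columns grow to the right and rows downward; lengths in mm; the calibration is good to about 2 mm. The wrist camera is an equidistant fisheye: a pixel r from the principal point sees the ray r / f radians off the axis. A picture is of the moment at which its call begins: read the wrist's pose just before it. camera_info takes no time and is no camera call.
- manip.sign_off(): hands the job in; it is judged then, once.
The state is a dict: "clock": time; "joints": joint angles; "qd": joint speeds; "effort": joint torques, N m; "eef_pos": TCP position; "eef_rot": TCP orientation; "wrist_force": force on the tool from outside, world axes, zero at the start; "moment": the same for the moment, N m; "finger_gap": finger opening in mm; "finger_force": force on a finger pad.
Only numpy, scipy, OpenCV 4.12 (cv2) and the standard library are available. Lean on these libraries where they do the work, as an engineer would, in place of code of your own. Each camera call takes 0.05 s, during which the arm holds its last target. There are 200 camera calls.

## Task

Clear the layout board: put the two offcuts that lie on it into the black scrap bin. The offcut that lies in the low wooden keep tray is to be kept, so leave it lying there, and leave the aluminium rib on the board and the other things on the bench where they are.

Things in the scene. Friction and masses are not known exactly. Their poses are not given: they have to be found in the camera images.
- board: Layout board: flat grey laminate panel fixed to the bench, 260 (its x) x 340 (its y) x 12 mm thick. Origin: centre of its underside, on the bench; its top is 12 mm above the bench.
- bin: Scrap bin: open-topped black plastic box fixed to the bench beside the layout board (left or right of it), 200 (its x) x 170 (its y) x 110 mm high, walls and floor 5 mm, with a rim lip that widens the top to 212 x 182 mm in looks. Origin: centre of its underside; z up.
- tray: Keep tray: low wooden tray fixed to the bench on the other side of the layout board from the bin, 200 (its x) x 170 (its y) mm, floor 12 mm above the bench, lips 8 mm thick whose top is 28 mm above the bench. One offcut lies in it. Origin: centre of its underside; z up.
- block: Plain pine offcut, solid block 110 (its x) x 45 (its y) x 36 mm high, about 90 g. Origin: centre of its underside.
- notched: Notched pine offcut 100 (its x) x 45 (its y) mm; the half towards its -x is 43 mm high, the half towards its +x is 22 mm high, about 80 g. Origin: centre of its underside.
- tube: Offcut of aluminium square tube, 90 (its x, the open ends) x 40 (its y) x 40 mm high, wall 3 mm, about 110 g. Origin: centre of its underside.
- block_mid (a point): Middle of the plain block: on its centre line, 18 mm above its underside.
- notched_mid (a point): Middle of the notched offcut: on its centre line, 20 mm above its underside.
- tube_mid (a point): Middle of the square tube offcut: on its centre line, 20 mm above its underside.
- rib: Aluminium wing rib, a good part: shallow upturned channel 170 (its x) x 50 (its y) x 22 mm high, lying loose near the middle of the layout board between the offcuts. Origin: centre of its underside.
- cup: White plastic cup of copper fasteners, 86 mm across the rim, 85 mm tall, loose, beyond the layout board. Origin: centre of its underside.
- wrench: Steel wrench about 180 mm long, lying loose on the bench beyond the layout board. Origin: centre of its underside.

How it is judged:
By the outcome, as a careful person would: the job done as asked, in the order asked, and still so for the second after the job is handed in, with the robot touching nothing.
It also fails if it takes over 54 s, if anything falls off the work surface, if the arm or the gripper's body presses on something with over 40 N, if the wrist force passes 120 N, or if a joint passes its speed limit or range.

## Working session

There is one attempt and no reset: what is moved stays moved. The work goes in short steps, Python scripts to look and compute and a shell command to move; the robot and the scene stay as the last step left them, time stands still between calls to the robot, and variables do not carry over. Pictures are saved under pics/ and viewed, at most 10 in all, crops included, and the job is handed in when it is done.

```bash
mkdir -p pics; ls
python3 - <<'E'
from cell import manip, eyes
import cv2,numpy as np
s=manip.read_state();print(s, manip.grip_depth)
for n in("top","scene"):
    p,d=eyes.camera(n);cv2.imwrite(f"pics/{n}0.png",p[:,:,::-1]);np.savez(f"pics/{n}0.npz",p=p,d=d);print(eyes.camera_info(n))
print(eyes.camera_info("wrist"))
E
```

```text
cell.py
nudge.py
pics
{'clock': 0.0, 'joints': array([-1.28560314e+00,  3.00523033e-01,  1.52159699e+00, -1.63284982e-05,
        1.32072190e+00, -6.66007827e-02]), 'qd': array([ 0.0003616 , -0.00041688,  0.00101677, -0.00098468, -0.00037062,
        0.00014975]), 'effort': array([-7.82476745e-04, -5.31814992e+01, -3.52735662e+01,  7.07678357e-02,
        2.43098818e-02, -8.69456562e-05]), 'eef_pos': array([ 189.43509112, -516.05215521,  204.85112657]), 'eef_rot': array([-3.14034511e+00, -6.73597299e-05,  3.51797983e-01]), 'wrist_force': array([-0.9044736 , -0.12692372, -0.33768995]), 'moment': array([-0.02322784,  0.00825924, -0.04594683]), 'finger_force': 0.0, 'finger_gap': 94.01298624403009} -18.8
{'K': array([[377.40565186,   0.        , 314.92739704],
       [  0.        , 377.40565186, 196.89887893],
       [  0.        ,   0.        ,   1.        ]]), 'rvec': array([ 2.21685464, -2.15369021,  0.13755223]), 'tvec': array([ -38.81680147,  634.02161426, 1037.53821475])}
{'K': array([[467.4259194 ,   0.        , 318.79928045],
       [  0.        , 467.4259194 , 196.74102759],
       [  0.        ,   0.        ,   1.        ]]), 'rvec': array([ 2.17896719,  1.15987206, -0.43978031]), 'tvec': array([-342.87198687, -357.75802484, 1754.95704007])}
{'K': array([[309.70691629,   0.        , 312.67638263],
       [  0.        , 309.70691629, 201.45715529],
       [  0.        ,   0.        ,   1.        ]]), 'mount': array([[ 8.96327369e-04, -9.66968272e-01, -2.54895189e-01,
         7.39905262e+01],
       [ 9.99999579e-01,  8.16513470e-04,  4.18934439e-04,
        -2.69000641e-01],
       [-1.96970955e-04, -2.54895457e-01,  9.66968597e-01,
        -1.79710645e+02],
       [ 0.00000000e+00,  0.00000000e+00,  0.00000000e+00,
         1.00000000e+00]])}
```

View pics/top0.png

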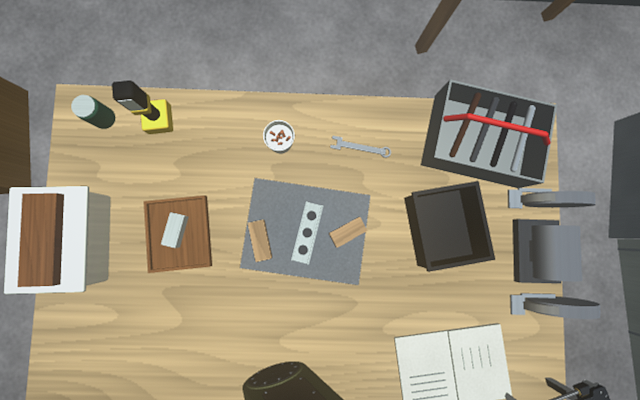

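View pics/scene0.png

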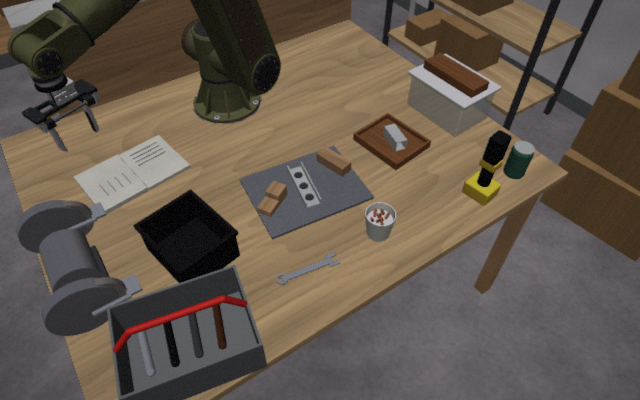

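The top view shows the bin at (450,226), the tray with the tube at (178,232), and the board with the plain block at (260,241). The rib is at (307,232) and the notched offcut at (348,232). In the scene view the notched one's high half is the end nearer the rib/base (277,188). Next I'll measure them.

```bash
cat > h.py <<'E'
import cv2,numpy as np
from cell import manip, eyes
from scipy.spatial.transform import Rotation as Ro
def cloud(n,d):
    i=eyes.camera_info(n);K=i["K"];R=Ro.from_rotvec(i["rvec"]).as_matrix()
    v,u=np.mgrid[:400,:640]
    c=np.stack([(u-K[0,2])/K[0,0]*d,(v-K[1,2])/K[1,1]*d,d],-1)
    return (c-i["tvec"])@R
def rect(P):
    (c,s,a)=cv2.minAreaRect(P[:,:2].astype(np.float32)); 
    if s[0]<s[1]: s=s[::-1];a+=90
    return np.round(c,1),np.round(s,1),round((a+90)%180-90,1)
E
cat > m.py <<'E'
from h import *
f=np.load("pics/top0.npz");W=cloud("top",f["d"]);p=f["p"]
def box(u0,u1,v0,v1,zlo,zhi):
    m=np.zeros((400,640),bool);m[v0:v1,u0:u1]=1
    m&=(W[...,2]>zlo)&(W[...,2]<zhi);return W[m]
for n,b in dict(block=(244,276,210,270,26,50),rib=(285,328,195,270,20,60),notch_all=(325,372,212,255,26,70),notch_hi=(325,372,212,255,45,70),tube=(155,192,205,255,35,80),bin=(395,500,175,275,100,125),cup=(255,300,115,160,70,100)).items():
    P=box(*b);print(n,len(P),rect(P),"z",np.percentile(P[:,2],[5,50,95]).round(1),P[:,:2].mean(0).round(1))
print("board z",np.median(W[200:210,265:280,2]),"bench",np.median(W[300:320,200:300,2]),"binfloor",W[225,450])
hsv=cv2.cvtColor(p,cv2.COLOR_RGB2HSV)
for n,(u0,u1,v0,v1) in dict(block=(244,276,210,270),notch=(325,372,212,255)).items():
    m=np.zeros((400,640),bool);m[v0:v1,u0:u1]=1;m&=(hsv[...,1]>70)
    c=max(cv2.findContours(m.astype(np.uint8),0,2)[0],key=cv2.contourArea);print(n,cv2.minAreaRect(c))
    k=np.zeros((400,640),np.uint8);cv2.drawContours(k,[c],-1,1,-1);P=W[k>0];print(rect(P[P[:,2]>26]))
E
python3 m.py
```

```text
block 622 (array([510.2, 131.2]), array([109.8,  45.5]), 14.0) z [43.  47.2 49.5] [509.9 129.9]
rib 188 (array([5.36e+02, 5.00e-01]), array([167. ,  49.5]), -12.6) z [22.7 33.2 36.5] [535.1   1. ]
notch_all 583 (array([ 540.5, -113.9]), array([99.8, 45.2]), -60.4) z [30.8 50.7 57. ] [ 540.2 -112.7]
notch_hi 300 (array([528.1, -92.6]), array([49.7, 45.2]), -61.7) z [51.5 54.3 57.9] [528.3 -92.3]
tube 556 (array([532.5, 367.3]), array([89.7, 42. ]), -12.6) z [42.7 51.5 54.9] [531.9 365.4]
bin 1400 (array([ 564. , -383.9]), array([212.6, 184.5]), 11.5) z [102.5 108.7 111.6] [ 561.4 -384.7]
cup 293 (array([796.5,  86.3]), array([84. , 81.7]), 1.9) z [70.6 82.2 86.9] [801.   87.6]
board z 11.518774302039436 bench -0.27105931769581604 binfloor [ 567.20886175 -417.01935907    4.47298275]
block ((259.4508056640625, 240.26800537109375), (39.544376373291016, 16.896772384643555), 78.02386474609375)
(array([522.1,  81.4]), array([144.7, 107.7]), -75.3)
notch ((350.0, 233.0), (42.0, 42.0), 90.0)
(array([529.5, -82.2]), array([172.3,  60.3]), -71.8)
```

```bash
cat >> h.py <<'E'
def goal(x,y,z,yaw):
    s=manip.read_state();R=Ro.from_euler("xyz",s["eef_rot"])
    t=R.inv().apply(np.array([x,y,z])-s["eef_pos"])
    r=(R.inv()*Ro.from_euler("xyz",[np.pi,0,yaw])).as_rotvec()
    n=max(np.linalg.norm(t)/50,np.linalg.norm(r)/.15)
    print("t",round(s["clock"],2),t.round(1),r.round(3),"rows",round(n,1),"gap",round(s["finger_gap"],1),"yaw",s["eef_rot"][2].round(3))
E
python3 - <<'E'
from h import *
f=np.load("pics/top0.npz");W=cloud("top",f["d"])
for x0,x1,y0,y1 in((660,760,-520,-250),(430,700,-700,-490),(380,455,-500,-250)):
    m=(W[...,0]>x0)&(W[...,0]<x1)&(W[...,1]>y0)&(W[...,1]<y1)&(W[...,2]>30)
    P=W[m];print(len(P),P.min(0).round(),P.max(0).round() if len(P) else '')
goal(536.5,-107,160,2.088)
E
```

```text
1151 [ 660. -520.   30.] [ 760. -325.  125.]
4582 [ 431. -700.   30.] [ 700. -491.  187.]
78 [ 443. -375.   34.] [ 455. -312.  112.]
t 0.1 [ 466.8 -264.4   45.2] [-1.000e-03 -1.000e-03 -1.736e+00] rows 11.6 gap 93.6 yaw 0.352
```

```bash
python3 nudge.py '[[467,-264,45,0,0,-1.736],[467,-264,45,0,0,-1.736],[467,-264,45,0,0,-1.736],[467,-264,45,0,0,-1.736],[467,-264,45,0,0,-1.736]]' 90 30; python3 -c "
from h import *
goal(536.5,-107,160,2.088)"
```

```text
clock: 0.6
eef_pos: [351.7, -324.7, 184.3]
eef_rot: [-3.141, -0.0, 1.108]
wrist_force: [-0.3, -0.5, 0.5]
finger_gap: 90.0
finger_force: 0.0
t 0.6 [277.4  68.1  24.3] [-0.   -0.   -0.98] rows 6.5 gap 90.0 yaw 1.108
```

```bash
python3 nudge.py '[[277,68,24,0,0,-0.98],[277,68,24,0,0,-0.98],[277,68,24,0,0,-0.98],[277,68,24,0,0,-0.98],[277,68,24,0,0,-0.98]]'; python3 -c "
from h import *
goal(536.5,-107,100,2.088)"
```

```text
clock: 1.1
eef_pos: [514.1, -135.6, 163.3]
eef_rot: [-3.141, -0.0, 1.858]
wrist_force: [1.3, -1.1, 0.3]
finger_gap: 90.2
finger_force: 0.0
t 1.1 [21.1 29.6 63.3] [-0.   -0.   -0.23] rows 1.5 gap 90.2 yaw 1.858
```

```bash
python3 nudge.py '[[21,30,63,0,0,-0.23],[21,30,63,0,0,-0.23],[21,30,63,0,0,-0.23],[21,30,63,0,0,-0.23],[21,30,63,0,0,-0.23]]'; python3 -c "
from h import *
goal(536.5,-107,17,2.088)
p,d=eyes.camera('wrist');cv2.imwrite('pics/w1.png',p[:,:,::-1])"
```

```text
clock: 1.6
eef_pos: [536.4, -109.9, 102.1]
eef_rot: [3.14, 0.001, 2.079]
wrist_force: [0.8, -0.1, 0.1]
finger_gap: 89.6
finger_force: 0.0
t 1.6 [ 2.7  1.4 85.1] [ 0.001  0.001 -0.009] rows 1.7 gap 89.6 yaw 2.079
```

View pics/w1.png

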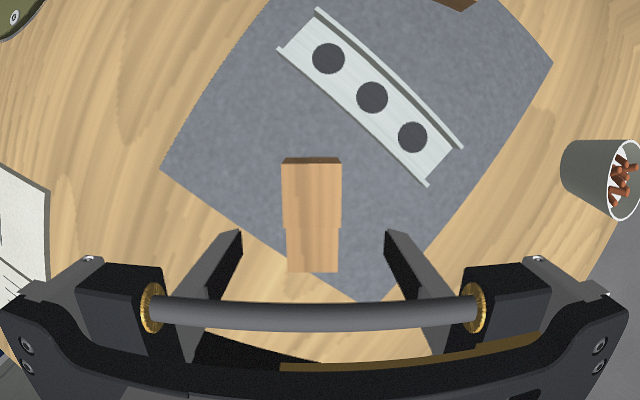

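The wrist view shows the offcut (column 312) centred between the fingertips (columns 242 and 386), with its step at row 228. I'll go down and grip.

```bash
python3 nudge.py '[[3,1,30,0,0,-0.009],[3,1,55,0,0,-0.009],[3,1,75,0,0,-0.009],[3,1,85,0,0,-0.009],[3,1,85,0,0,-0.009]]' && python3 nudge.py '[[0,0,0,0,0,0],[0,0,0,0,0,0],[0,0,0,0,0,0],[0,0,0,0,0,0],[0,0,0,0,0,0]]' 20 30
```

```text
clock: 2.15
eef_pos: [535.3, -106.3, 15.4]
eef_rot: [-3.141, -0.0, 2.089]
wrist_force: [-0.0, -0.5, 1.0]
finger_gap: 90.0
finger_force: 0.0
clock: 2.65
eef_pos: [535.7, -105.9, 15.9]
eef_rot: [3.141, 0.0, 2.091]
wrist_force: [-0.2, -0.2, 0.1]
finger_gap: 53.6
finger_force: 0.0
```

```bash
python3 nudge.py '[[0,0,0,0,0,0],[0,0,0,0,0,0],[0,0,0,0,0,0],[0,0,0,0,0,0]]' 20 30 && python3 nudge.py '[[0,0,-20,0,0,0],[0,0,-60,0,0,0],[0,0,-100,0,0,0],[0,0,-140,0,0,0],[0,0,-155,0,0,0]]'; python3 -c "
from h import *
goal(525,-392,170,1.77)"
```

```text
clock: 3.05
eef_pos: [535.6, -105.9, 15.7]
eef_rot: [-3.142, 0.0, 2.091]
wrist_force: [-1.8, 0.3, 2.6]
finger_gap: 44.5
finger_force: 30.0
clock: 3.55
eef_pos: [536.6, -106.2, 174.5]
eef_rot: [3.138, 0.004, 2.091]
wrist_force: [0.6, 0.8, -1.5]
finger_gap: 45.1
finger_force: 30.0
t 3.55 [-242.3 -152.2    4.8] [0.004 0.003 0.321] rows 5.7 gap 45.1 yaw 2.091
```

```bash
python3 nudge.py '[[-40,-25,0,0,0,0.05],[-85,-53,0,0,0,0.11],[-130,-81,0,0,0,0.18],[-170,-107,2,0,0,0.24],[-205,-129,3,0,0,0.3]]' && python3 nudge.py '[[0,0,0,0,0,0],[0,0,0,0,0,0]]'; python3 -c "
from h import *
goal(525,-392,45,1.77)"
```

```text
clock: 4.05
eef_pos: [524.9, -350.1, 167.2]
eef_rot: [-3.141, -0.0, 1.788]
wrist_force: [0.9, 0.9, -0.5]
finger_gap: 45.0
finger_force: 30.0
clock: 4.25
eef_pos: [525.1, -348.3, 166.8]
eef_rot: [-3.141, -0.001, 1.79]
wrist_force: [0.1, 0.3, -1.5]
finger_gap: 45.1
finger_force: 30.0
t 4.25 [-42.8  -9.5 121.7] [-0.001 -0.001  0.02 ] rows 2.6 gap 45.1 yaw 1.79
```

```bash
python3 nudge.py '[[-20,-5,0,0,0,0.02],[-37,-9,0,0,0,0.02],[-37,-9,30,0,0,0.02],[-37,-9,60,0,0,0.02],[-37,-9,85,0,0,0.02]]' && python3 nudge.py '[[0,0,15,0,0,0],[0,0,30,0,0,0],[0,0,36,0,0,0],[0,0,36,0,0,0]]' && python3 nudge.py '[[0,0,0,0,0,0],[0,0,0,0,0,0],[0,0,0,0,0,0],[0,0,0,0,0,0]]' 62 &&  python3 nudge.py '[[0,0,-30,0,0,0],[0,0,-60,0,0,0],[0,0,-100,0,0,0],[0,0,-140,0,0,0],[0,0,-140,0,0,0]]'; python3 -c "
from h import *
goal(510,131,160,.244)"
```

```text
clock: 4.75
eef_pos: [525.1, -384.2, 81.1]
eef_rot: [-3.141, -0.001, 1.773]
wrist_force: [0.7, 0.0, -0.7]
finger_gap: 44.7
finger_force: 30.0
clock: 5.15
eef_pos: [524.9, -385.7, 46.3]
eef_rot: [-3.141, -0.0, 1.771]
wrist_force: [0.3, 0.9, -1.0]
finger_gap: 44.9
finger_force: 30.0
clock: 5.55
eef_pos: [524.9, -386.2, 47.1]
eef_rot: [3.141, 0.001, 1.771]
wrist_force: [0.1, 0.7, 0.3]
finger_gap: 61.4
finger_force: 0.0
clock: 6.05
eef_pos: [526.3, -387.2, 193.2]
eef_rot: [3.136, 0.007, 1.771]
wrist_force: [0.3, -0.3, 0.2]
finger_gap: 62.0
finger_force: 0.0
t 6.05 [511.4  86.8  29.9] [1.100e-02 1.000e-03 1.527e+00] rows 10.4 gap 62.0 yaw 1.771
```

```bash
python3 nudge.py '[[50,8,0,0,0,0.15],[100,17,0,0,0,0.3],[150,25,0,0,0,0.45],[200,34,0,0,0,0.6],[250,42,0,0,0,0.75]]' 90; python3 -c "
from h import *
goal(510,131,160,.244)"
```

```text
clock: 6.55
eef_pos: [516.3, -139.9, 186.4]
eef_rot: [-3.142, -0.0, 1.032]
wrist_force: [1.5, 0.5, -0.4]
finger_gap: 89.9
finger_force: 0.0
t 6.55 [ 229.3 -144.4   26.4] [-0.    -0.     0.788] rows 5.4 gap 89.9 yaw 1.032
```

```bash
python3 nudge.py '[[229,-144,26,0,0,0.788],[229,-144,26,0,0,0.788],[229,-144,26,0,0,0.788],[229,-144,26,0,0,0.788],[229,-144,26,0,0,0.788]]' && python3 nudge.py '[[0,0,0,0,0,0],[0,0,0,0,0,0]]'; python3 -c "
from h import *
p,d=eyes.camera('top');np.savez('pics/top0.npz',p=p,d=d);cv2.imwrite('pics/top1.png',p[:,:,::-1])
goal(510,131,100,.244)"
```

```text
clock: 7.05
eef_pos: [510.5, 83.9, 164.8]
eef_rot: [3.142, -0.0, 0.358]
wrist_force: [0.2, -0.4, 0.2]
finger_gap: 89.8
finger_force: 0.0
clock: 7.25
eef_pos: [510.7, 82.6, 164.8]
eef_rot: [3.142, 0.0, 0.367]
wrist_force: [-0.1, -0.2, -0.8]
finger_gap: 90.1
finger_force: 0.0
t 7.3 [ 16.8 -46.4  64.9] [0.    0.    0.122] rows 1.6 gap 90.1 yaw 0.366
```

View pics/top1.png

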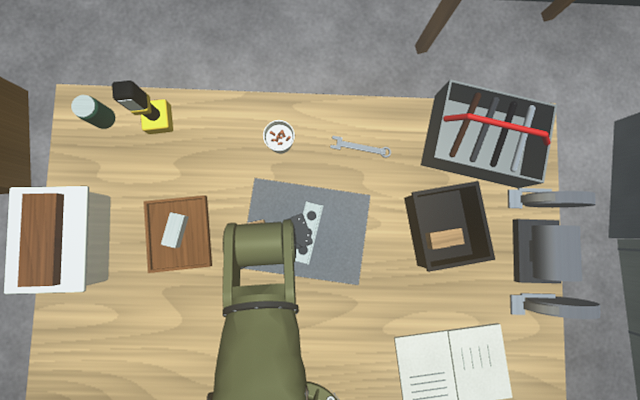

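The notched offcut lies flat on the bin floor at (447,238), and the rib is where it was at (307,232). Next is the block.

```bash
python3 nudge.py '[[17,-46,20,0,0,0.122],[17,-46,40,0,0,0.122],[17,-46,65,0,0,0.122],[17,-46,65,0,0,0.122],[17,-46,65,0,0,0.122]]'; python3 -c "
from h import *
goal(510,131,17,.244)
p,d=eyes.camera('wrist');cv2.imwrite('pics/w2.png',p[:,:,::-1])"
```

```text
clock: 7.8
eef_pos: [510.9, 130.1, 100.7]
eef_rot: [3.142, 0.0, 0.241]
wrist_force: [0.1, -0.5, 0.1]
finger_gap: 90.1
finger_force: 0.0
t 7.8 [-0.6 -1.1 83.7] [ 0.     0.    -0.003] rows 1.7 gap 90.1 yaw 0.241
```

View pics/w2.png

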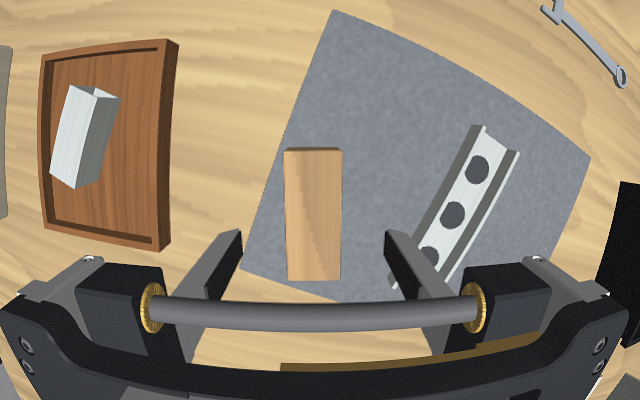

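The block (column 313) is centred between the fingertips (242, 386). The rib is about 40 mm outside the right finger, so I'll go down with a narrower opening.

```bash
python3 nudge.py '[[0,-1,30,0,0,0],[0,-1,55,0,0,0],[0,-1,75,0,0,0],[0,-1,84,0,0,0],[0,-1,84,0,0,0]]' 78 && python3 nudge.py '[[0,0,0,0,0,0],[0,0,0,0,0,0],[0,0,0,0,0,0],[0,0,0,0,0,0],[0,0,0,0,0,0]]' 20 30 && python3 nudge.py '[[0,0,0,0,0,0],[0,0,0,0,0,0],[0,0,0,0,0,0]]' && python3 nudge.py '[[0,0,-20,0,0,0],[0,0,-60,0,0,0],[0,0,-100,0,0,0],[0,0,-140,0,0,0],[0,0,-155,0,0,0]]'; python3 -c "
from h import *
goal(603,-376,175,1.77)"
```

```text
clock: 8.35
eef_pos: [510.4, 131.8, 16.3]
eef_rot: [-3.142, 0.0, 0.241]
wrist_force: [0.6, 0.1, -0.8]
finger_gap: 78.1
finger_force: 0.0
clock: 8.85
eef_pos: [510.5, 132.1, 16.5]
eef_rot: [3.141, -0.001, 0.241]
wrist_force: [-0.9, -0.5, 3.9]
finger_gap: 44.8
finger_force: 30.0
clock: 9.15
eef_pos: [510.5, 132.1, 16.5]
eef_rot: [3.141, -0.001, 0.241]
wrist_force: [-0.7, -1.6, 6.6]
finger_gap: 45.0
finger_force: 30.0
clock: 9.65
eef_pos: [511.2, 132.4, 174.9]
eef_rot: [3.141, -0.005, 0.241]
wrist_force: [-0.0, -0.0, -2.3]
finger_gap: 44.9
finger_force: 30.0
t 9.65 [-3.240e+01  5.156e+02 -2.000e-01] [ 0.004 -0.004 -1.529] rows 10.3 gap 44.9 yaw 0.241
```

```bash
python3 nudge.py '[[-2,35,0,0,0,-0.1],[-5,75,0,0,0,-0.22],[-8,118,0,0,0,-0.35],[-10,160,0,0,0,-0.48],[-12,200,0,0,0,-0.6]]'; python3 -c "
from h import *
goal(603,-376,175,1.77)"
```

```text
clock: 10.15
eef_pos: [546.3, -66.7, 170.9]
eef_rot: [-3.141, 0.0, 0.846]
wrist_force: [0.8, 1.3, -1.3]
finger_gap: 44.7
finger_force: 30.0
t 10.15 [-194.1  247.4   -4.2] [-0.    -0.    -0.924] rows 6.3 gap 44.7 yaw 0.846
```

```bash
python3 nudge.py '[[-30,38,-2,0,0,-0.13],[-60,76,-4,0,0,-0.26],[-90,114,-4,0,0,-0.39],[-120,152,-4,0,0,-0.52],[-148,188,-4,0,0,-0.65]]' && python3 nudge.py '[[0,0,0,0,0,0]]'; python3 -c "
from h import *
goal(603,-376,175,1.77)"
```

```text
clock: 10.65
eef_pos: [587.7, -302.7, 174.7]
eef_rot: [-3.141, -0.0, 1.496]
wrist_force: [0.2, 0.2, -0.4]
finger_gap: 44.6
finger_force: 30.0
clock: 10.75
eef_pos: [587.2, -305.3, 173.6]
eef_rot: [-3.14, -0.0, 1.492]
wrist_force: [0.2, 0.5, -1.9]
finger_gap: 44.4
finger_force: 30.0
t 10.75 [-69.3  21.3  -1.5] [-0.001 -0.    -0.278] rows 1.9 gap 44.4 yaw 1.492
```

```bash
python3 nudge.py '[[-25,8,0,0,0,-0.1],[-50,15,0,0,0,-0.2],[-69,21,0,0,0,-0.278],[-69,21,0,0,0,-0.278],[-69,21,0,0,0,-0.278]]'; python3 -c "
from h import *
goal(603,-376,45,1.77)"
```

```text
clock: 11.25
eef_pos: [603.2, -370.3, 174.4]
eef_rot: [-3.141, -0.001, 1.767]
wrist_force: [0.2, 0.3, -1.3]
finger_gap: 44.9
finger_force: 30.0
t 11.25 [ -5.7  -1.3 129.4] [-0.001 -0.001 -0.003] rows 2.6 gap 44.9 yaw 1.767
```

```bash
python3 nudge.py '[[-6,-1,25,0,0,0],[-6,-1,55,0,0,0],[-6,-1,85,0,0,0],[-6,-1,115,0,0,0],[-6,-1,130,0,0,0]]' && python3 nudge.py '[[0,0,0,0,0,0],[0,0,0,0,0,0]]' && python3 nudge.py '[[0,0,0,0,0,0],[0,0,0,0,0,0],[0,0,0,0,0,0],[0,0,0,0,0,0]]' 62 &&  python3 nudge.py '[[0,0,-30,0,0,0],[0,0,-60,0,0,0],[0,0,-100,0,0,0],[0,0,-140,0,0,0],[0,0,-160,0,0,0]]'; python3 -c "
from h import *
goal(350,-450,205,1.77)"
```

```text
clock: 11.75
eef_pos: [602.8, -375.2, 42.4]
eef_rot: [-3.139, -0.003, 1.769]
wrist_force: [-0.0, 0.2, -1.4]
finger_gap: 45.0
finger_force: 30.0
clock: 11.95
eef_pos: [604.1, -376.9, 46.6]
eef_rot: [3.14, 0.001, 1.769]
wrist_force: [-0.4, -0.8, -1.1]
finger_gap: 44.5
finger_force: 30.0
clock: 12.35
eef_pos: [603.6, -377.3, 45.6]
eef_rot: [3.141, 0.0, 1.769]
wrist_force: [0.1, -0.6, 0.4]
finger_gap: 61.6
finger_force: 0.0
clock: 12.85
eef_pos: [604.1, -377.5, 209.7]
eef_rot: [3.138, 0.004, 1.769]
wrist_force: [0.0, 0.5, 0.2]
finger_gap: 62.0
finger_force: 0.0
t 12.85 [ -20.9 -263.4    3.8] [ 0.003  0.004 -0.001] rows 5.3 gap 62.0 yaw 1.769
```

```bash
python3 nudge.py '[[-20,-45,0,0,0,0],[-20,-90,0,0,0,0],[-20,-135,0,0,0,0],[-20,-180,0,0,0,0],[-20,-220,0,0,0,0]]' && python3 nudge.py '[[0,0,0,0,0,0],[0,0,0,0,0,0],[0,0,0,0,0,0]]'
python3 - <<'E'
from h import *
p,d=eyes.camera('top');np.savez('pics/top0.npz',p=p,d=d);cv2.imwrite('pics/top2.png',p[:,:,::-1])
E
python3 m.py | grep -E "rib|tube|cup"
```

```text
clock: 13.35
eef_pos: [389.7, -440.3, 205.4]
eef_rot: [3.141, 0.0, 1.769]
wrist_force: [0.6, 0.1, -0.1]
finger_gap: 62.2
finger_force: 0.0
clock: 13.65
eef_pos: [392.6, -439.9, 205.2]
eef_rot: [3.141, 0.0, 1.77]
wrist_force: [0.8, 0.5, -0.4]
finger_gap: 61.9
finger_force: 0.0Traceback (most recent call last):
  File "m.py", line 7, in <module>
    P=box(*b);print(n,len(P),rect(P),"z",np.percentile(P[:,2],[5,50,95]).round(1),P[:,:2].mean(0).round(1))
                                         ~~~~~~~~~~~~~^^^^^^^^^^^^^^^^^^
    return _quantile_unchecked(
        a, q, axis, out, overwrite_input, method, keepdims, weights)
    return _ureduce(a,
                    func=_quantile_ureduce_func,
    ...<5 lines>...
                    overwrite_input=overwrite_input,
                    method=method)
    r = func(a, **kwargs)
    result = _quantile(arr,
                       quantiles=q,
    ...<2 lines>...
                       out=out,
                       weights=wgt)
    slices_having_nans = np.isnan(arr[-1, ...])
                                  ~~~^^^^^^^^^
IndexError: index -1 is out of bounds for axis 0 with size 0
```

View pics/top2.png

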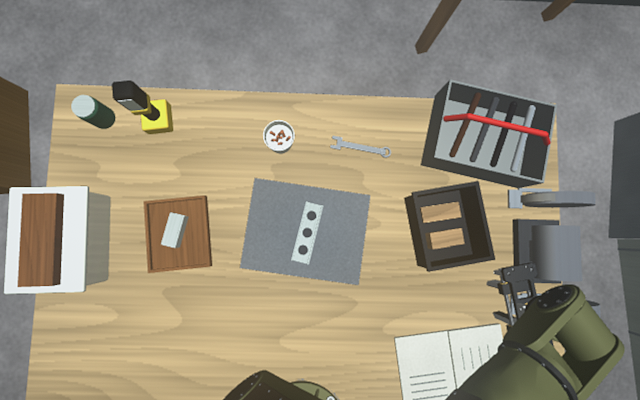

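Both offcuts lie flat in the bin at (440,212) and (447,238). The board holds only the rib, still at (307,232), and the tube is still in the tray at (173,231). The cup and wrench haven't moved, and the gripper is clear and empty, so I'm handing in. The script error only came from the block no longer being on the board.

```bash
python3 -c "
from cell import manip, eyes
print(manip.sign_off())"
```

```text
the job is handed in; nothing more can be done
None
```

The job is handed in at about 14 s: both board offcuts (plain block and notched) are in the scrap bin, and the last top view shows the tube still in the keep tray and the rib, cup and wrench where they were.

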